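# Index the tube carousel and start it with the key

## Robot

A 6-joint arm with a two-finger parallel gripper is mounted at the origin on the work surface. World frame = base frame: x ahead of the robot, y to its left, z up, the work surface at z = 0. Lengths are in m, angles in rad, forces in N, time in s.
With the tool pointing down it reaches from about 0.3 to 0.775 m from the base axis. Payload 14.6 kg.
Tool frame: the origin (TCP) lies at the very end of the fingers, on their centre line; the grasp point (between the pads) lies 19 mm behind it; z points along the fingers, y is the line along which they close (so a half turn about z gives the same grasp; the last joint's range is limited). The gripper opens to 94 mm and grips with 3 to 60 N. Pads are 16 mm wide; open, the fingers measure 119 mm over their backs; the gripper's body (75 mm by 177 mm) begins 78 mm behind the grasp point.
Start: joints at [1.213, 0.3, 1.521, -0, 1.321, -0.067], TCP at [0.158, 0.527, 0.205] pointing down, gripper open.
Joint ranges: [-3.03, 3.03], [-0.79, 2.21], [0.23, 2.52], [-1.04, 4.18], [0, 3.07], [-2.55, 2.55]. Speed limits (rad/s): [2.22, 2.22, 2.57, 3.14, 3.14, 3.14].

## Interface

Orientations are given as [roll, pitch, yaw] about the fixed x, y, z axes, in that order (R = Rz(yaw) Ry(pitch) Rx(roll)).
In Python, from station import ctrl gives the robot as it stands.
- The arm moves only by the shell command python3 -m pendant 'ROWS' [OPENING] [FORCE]. ROWS is JSON, a list of rows, each a list of 2 entries, a list of its own where there are three numbers: the shift along the world's x, y, z in cm, then the turn about the world's z in rad. A call has 1 to 20 rows; each row shifts and turns the commanded pose from where the row before left it; what a row does not reach is not made up. A row lasts 1/12 s, in which the tool goes at most 41.7 mm and 7.16 degrees, less where a joint would pass 70% of its speed; a pose out of reach is approached as far as the arm can. A call is refused whole if a number of a shift passes 4.17 or a number of a turn 0.125, either way. A call with a gripper value outside its range is refused whole. OPENING is the opening, from 0 (shut) to 1 (fully open), set as the call begins (- or left out, the last holds). The fingers move at their own pace and stop on an object; FORCE is the grip in N (left out, the last holds). Time passes only in rows, so rows that do not move let the fingers close. It gives the time, the measured TCP pose, the force, the opening and the grip force at its end, in the units of the state.
- ctrl.get_obs(): the state, without advancing time (a new reading comes with each control period).
- ctrl.camera(name): name is "scene" or "side" or "wrist"; returns a dict with "color" (384x512x3 uint8, red, green, blue), "intrinsics" (3x3 intrinsics, pixels), "camera_from_world" (4x4, takes a point from world to camera coordinates). Camera axes: x right, y down, z forward; pixel columns grow to the right and rows downward; lengths in m; the calibration is good to about 2 mm. A picture is of the moment at which its call begins. There is no depth.
- ctrl.hand_in(): hands the job in; it is judged then, once.
The state is a dict: "time_s": time; "qpos": joint angles; "joint_vel": joint speeds; "tau": joint torques, N m; "ee_pos": TCP position; "eef_rot": TCP orientation; "force": force on the tool from outside, world axes, zero at the start; "moment": the same for the moment, N m; "grip_width": finger opening in m; "grip_force": force on a finger pad.
Only numpy, scipy, OpenCV 4.12 (cv2) and the standard library are available. Lean on these libraries where they do the work, as an engineer would, in place of code of your own. Each camera call takes 0.05 s, during which the arm holds its last target. There are 200 camera calls.

## Task

Start the tube carousel. First turn its flat-edged disc until the flat lies snug against the sprung alignment bar; only then turn the key in the sloped key box clockwise, through run to the far end (start), hold it there for a good second, and let it spring back so that it rests at run. Leave the jar, the standing tube and the marker where they are.

Things in the scene. Friction and masses are not known exactly. Their poses are not given: they have to be found in the camera images.
- carousel: White bench machine, a fixed housing 160 (x) by 190 (y) mm, deck 50 mm high, with an aluminium disc on top and a steel alignment bar on one side. Origin on the table under the disc's axis (the housing runs from y = -77 to y = +113 mm); z up. The sprung bar lies on its +y side, in front of a dark guide block whose top is 66 mm high.
- disc_axis (a point): Centre of the disc's top face, 62 mm above the table. The disc is 120 mm across and 10 mm thick with one flat edge, 50 mm from its axis and 66 mm long. It turns about this vertical axis on a slightly stiff bearing (0.05 N m). Axes as the carousel's.
- disc_peg (a point): Top centre of the steel finger peg that stands on the disc: 12 mm diameter, 22 mm tall (its top 84 mm above the table), 42 mm from the axis, exactly opposite the flat. It is for pushing the disc round with a fingertip. The disc has no other raised part but a 4 mm high hub of 22 mm diameter.
- disc (a joint): Angle of the disc, rad, anticlockwise seen from above: 0 when the flat is square against the bar (the peg is then at the carousel's -y side). Starts at 0.75 to 2.2, so it has to be turned clockwise, the peg ending at -y. In the last 0.3 rad or so the sprung bar helps to square the flat; pushed well past 0 the bar is lifted again.
- bar (a joint): How far the bar stands out from the place where it lies on the flat, m: about 0.010 while it rides on the round rim, 0 when it lies flat on the disc's flat. A spring presses it inwards with about 3 N; it needs no handling.
- bar_face (a point): Middle of the upper edge of the bar's inner face (the face that touches the disc). The bar is 50 mm long (x), 14 mm wide (y), its top 65 mm above the table; it slides along y.
- keybox: Grey sloped console, fixed, 130 (x) by 120 (y) mm, 35 mm high at the front edge (-x) and 87 mm at the back. Origin on the table under its middle. Its panel slopes up away from the front at 22 degrees from level, so that it faces up and towards -x; the key stands in the panel's middle, 61 mm above the table, square to the panel. Round the key there is only the lock barrel, 24 mm diameter and 8.5 mm high; nothing else on the panel is over 4 mm high.
- key_bow (a point): Middle of the key's flat black bow, 31 mm out from the panel: the bow is 34 mm wide (this point's x), 9 mm thick (y), 26 mm long (z), its outer end 44 mm and its inner end 18 mm from the panel. z is the key's axis, pointing out of the panel. The key turns clockwise (seen from outside) about z; at off x points straight up the slope.
- lock (a joint): Turn of the lock barrel with the key, rad, clockwise from outside: 0 off, 1.05 run (a firm stop). Friction 0.06 N m; stays where it is left. Starts at 0 to 0.2.
- key (a joint): Further turn of the key past run, rad, on top of the barrel's: 0 sprung back, 0.79 at the end stop, start. The spring needs 0.07 N m to begin and 0.14 N m at the end, and brings the key back when it is let go. The key's whole turn is lock + key, 1.84 at start.
- jar: Bystander: small jar with a white lid, 42 mm diameter, 68 mm tall, standing between the carousel and the key box. Origin at its foot.
- tube: Bystander: sample tube standing on its cap, 19 mm diameter at the foot, 95 mm tall, standing in front of the gap between the two machines. Easily toppled. Origin at its foot.
- marker: Bystander: marker pen lying on the table near the robot, 130 mm long, 14 mm thick.
Mind the look-alikes: they are no part of the job. What is shaped like the keybox but green or yellow is not meant.

How it is judged:
On the way, in this order (a step that is already met when the one before it is completed fails the run):
1. the disc's flat lies against the alignment bar (value of joint disc between -0.07 and 0.07 rad and value of joint bar below 0.003 m), for 0.2 s.
2. the key is held at start for 0.8 s (value of joint lock above 0.95 rad and value of joint key above 0.62 rad), for 0.8 s.
3. the key has sprung back to run (value of joint lock above 0.9 rad and value of joint key below 0.08 rad), for 0.2 s.
At the end, for the whole second after the job is handed in: The disc stands still with its flat against the bar (within 0.07 rad, the bar within 3 mm of home), and the key rests at run: barrel beyond 0.9 rad (run is 1.05), key sprung back to within 0.08 rad (all of step 1 and all of step 3 and velocity of joint disc between -0.05 and 0.05 rad/s); the robot touches nothing.
It fails at once if the key reaches start while the disc's flat is not against the bar (value of joint key above 0.5 rad and (value of joint disc above 0.12 rad or value of joint disc below -0.12 rad)).
It fails at once if the jar, the standing tube or the marker is shoved or toppled (distance of any of jar, tube from where it was at the start of the episode above 0.03 m or angle between any of tube, jar's own z axis and vertical above 0.5 rad or distance of marker from where it was at the start of the episode above 0.04 m).
It also fails if it takes over 58 s, if anything falls off the work surface, if the arm or the gripper's body presses on something with over 40 N, if the wrist force passes 120 N, or if a joint passes its speed limit or range.

## Working session

There is one attempt and no reset: what is moved stays moved. The work goes in short steps, Python scripts to look and compute and a shell command to move; the robot and the scene stay as the last step left them, time stands still between calls to the robot, and variables do not carry over. Pictures are saved under pics/ and viewed, at most 10 in all, crops included, and the job is handed in when it is done.

```bash
mkdir -p pics; ls; cat > h.py <<'E'
import numpy as np,cv2
from station import ctrl
def cam(n,f):
    c=ctrl.camera(n); cv2.imwrite('pics/'+f,c['color'][:,:,::-1]); 
    np.savez('pics/'+f[:-4]+'.npz',K=c['intrinsics'],T=c['camera_from_world'],I=c['color']); return c
def ray(f,u,v,z):
    d=np.load('pics/'+f+'.npz');K,T=d['K'],d['T']
    r=T[:3,:3].T@np.linalg.inv(K)@[u,v,1]; o=-T[:3,:3].T@T[:3,3]
    return o+r*(z-o[2])/r[2]
def proj(f,p):
    d=np.load('pics/'+f+'.npz');q=d['K']@(d['T'][:3,:3]@np.array(p)+d['T'][:3,3]);return q[:2]/q[2]
E
python3 - <<'E'
from h import *
for n in('scene','side'): cam(n,n+'0.png')
a=cv2.imread('pics/scene0.png');b=cv2.imread('pics/side0.png')
print(ctrl.get_obs())
for n in('scene0','side0'):
    T=np.load('pics/'+n+'.npz')['T'];print(-T[:3,:3].T@T[:3,3])
for n,i in(('scene',a),('side',b)): cv2.imwrite(f'pics/{n}0b.png',cv2.resize(i,(800,600),interpolation=cv2.INTER_CUBIC))
E
```

```text
pics
{'time_s': 0.1, 'qpos': array([ 1.21341968e+00,  3.00374395e-01,  1.52149456e+00, -6.66234421e-06,
        1.32071471e+00, -6.66220889e-02]), 'joint_vel': array([-0.00155263, -0.00240059, -0.00329083,  0.00081155,  0.00372925,
       -0.00095557]), 'tau': array([ 1.45007711e-03, -5.32644331e+01, -3.53281546e+01,  7.10526528e-02,
        2.35679455e-02, -6.52608173e-05]), 'ee_pos': array([0.15760709, 0.52669519, 0.20497598]), 'eef_rot': array([-3.14060341e+00, -5.95355444e-05,  2.85083972e+00]), 'force': array([ 0.2298699 , -0.41861881, -0.58797187]), 'moment': array([ 0.04068697, -0.00562479, -0.00331551]), 'grip_force': 0.0, 'grip_width': 0.0940060649993022}
[ 0.90011185 -0.4510465   1.03916639]
[ 0.1600232  -0.55492905  0.82585206]
```

View pics/scene0b.png

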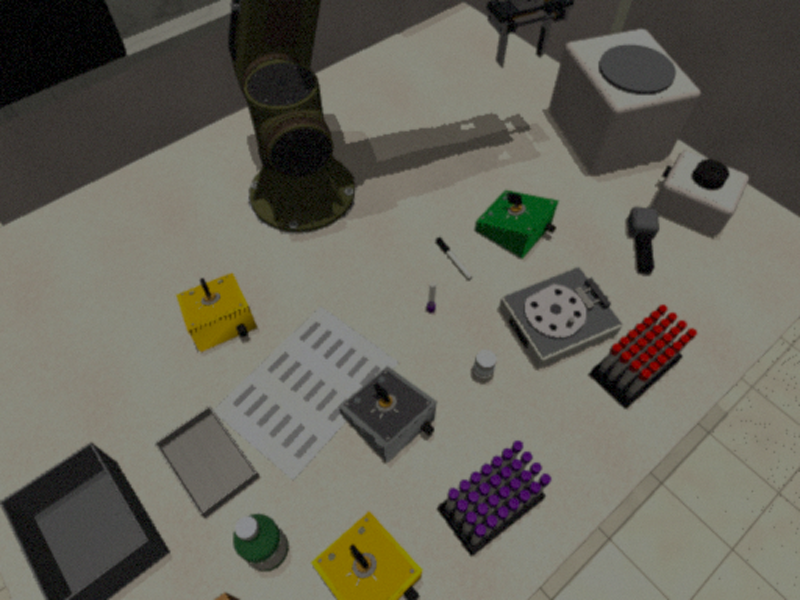

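View pics/side0b.png

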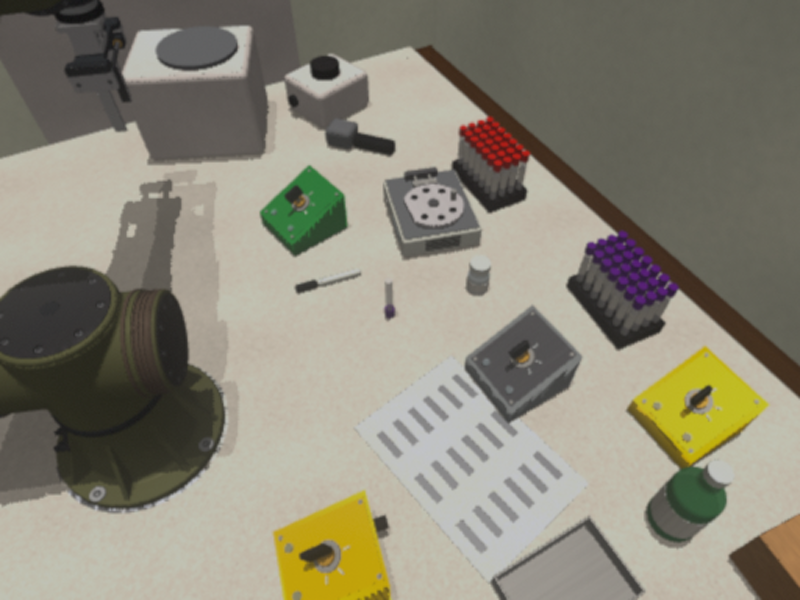

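Candidates for the keybox (scene view, 800×600): green (517,220), yellow (215,310) and (367,562), grey (388,410). The grey one fits, also seen at (523,360) in the side view. The carousel is at (560,312) in scene and (432,208) in side. The jar, tube and marker lie between the two machines and the robot. One enlarged crop to confirm.

```bash
python3 - <<'E'
from h import *
a=cv2.imread('pics/scene0.png');b=cv2.imread('pics/side0.png')
def crop(i,u,v): 
    x,y=int(u),int(v); return cv2.resize(i[y:y+75,x:x+100],(400,300),interpolation=cv2.INTER_CUBIC)
o=[(a,310,165),(a,205,225),(b,230,98),(b,290,190)]
c=[crop(*k) for k in o]
m=np.vstack([np.hstack(c[:2]),np.hstack(c[2:])]);m=np.clip(m.astype(float)*1.5,0,255)
cv2.imwrite('pics/crop.png',m)
E
```

```text
[ WARN:0@0.199] global loadsave.cpp:1063 imwrite_ Unsupported depth image for selected encoder is fallbacked to CV_8U.
```

View pics/crop.png

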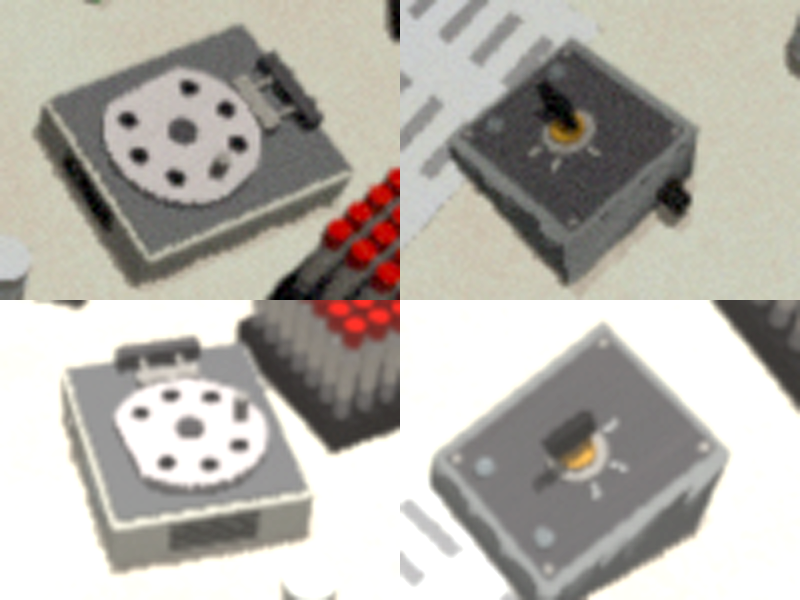

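The crops show the grey box with its key (scene 800×600 about (388,395)), its ticks fanning clockwise, and the carousel with its peg at scene crop (222,158). I'll fit the poses from the corner pixels.

```bash
python3 - <<'E'
from h import *
from scipy.optimize import least_squares
o={'s':('scene0',310,165),'k':('scene0',205,225),'S':('side0',230,98),'K':('side0',290,190)}
def px(k,u,v): f,x,y=o[k]; return f,x+(u+.5)/4-.5,y+(v+.5)/4-.5
def fit(pts,x0):
    def R(x):
        c,s=np.cos(x[2]),np.sin(x[2]);r=[]
        for (f,u,v),p in pts:
            P=[x[0]+c*p[0]-s*p[1],x[1]+s*p[0]+c*p[1],p[2]]; r+=list(proj(f,P)-[u,v])
        return r
    l=least_squares(R,x0); return l.x,np.round(l.fun,1),l.cost
hs=ray(*px('s',183,131),.066);print(hs,ray(*px('S',190,127),.066))
# carousel
a,b,c_,d=(-.08,.113,.05),(.08,.113,.05),(.08,-.077,.05),(-.08,-.077,.05)
pts=[(px('s',45,107),d),(px('s',238,28),a),(px('s',352,172),b),(px('s',150,258),c_),
 (px('S',65,72),a),(px('S',240,48),b),(px('S',312,195),c_),(px('S',115,225),d),(px('s',183,131),(0,0,.066)),(px('S',190,127),(0,0,.066))]
x,f,cst=fit(pts,[hs[0],hs[1],0]);print('car',x,f,cst)
for k,u,v in(('s',223,155),('S',240,100)):
    P=ray(*px(k,u,v),.084)[:2]-x[:2]; print('peg',P,np.hypot(*P),'disc',np.arctan2(P[1],P[0])-x[2]+np.pi/2)
# keybox corners cyc order
lo,hi=.035,.087
C=[(-.065,.06,lo),(.065,.06,hi),(.065,-.06,hi),(-.065,-.06,lo)]
sc=[(172,40),(297,128),(170,232),(52,148)]; sd=[(35,158),(203,25),(327,155),(150,285)]
k0=ray(*px('k',167,125),.061)
for s in range(4):
    pts=[(px('k',*sc[i]),C[(i+s)%4]) for i in range(4)]+[(px('K',*sd[i]),C[(i+s)%4]) for i in range(4)]
    for y0 in (0,1.57,3.1,-1.57):
        x,f,cst=fit(pts,[k0[0],k0[1],y0])
        if cst<300: print('key',s,x,cst,f)
print(k0)
print('jar',ray('scene0',485*.64,358*.64,.068),ray('side0',480*.64,264*.64,.068),'tube foot',ray('scene0',431*.64,306*.64,0.01),ray('side0',390*.64,312*.64,0.01))
print('bow s',ray(*px('k',155,95),.09),'K',ray(*px('K',170,130),.09))
E
```

```text
[0.6268815  0.17805254 0.066     ] [0.62477657 0.17411804 0.066     ]
car [ 0.62616273  0.1748048  -0.26476377] [-2.  -1.7  0.1 -2.3  1.  -0.  -1.1  1.7 -1.4 -1.5  1.7 -2.7  1.8 -0.8
 -0.3  0.5 -0.9  0.4  0.3 -0.3] 18.346329424317624
peg [ 0.03923543 -0.00130865] 0.039257248650464205 disc 1.8022186849151103
peg [ 0.03693688 -0.00983267] 0.03822322031745331 disc 1.575391484393022
key 0 [ 0.56628126 -0.20153807  0.05854258] 16.73142170213484 [-0.5 -0.7  0.3 -0.1 -0.5  3.5 -1.6 -1.7 -1.  -1.6 -0.5 -2.   0.8 -1.6
 -0.3  2.1]
key 0 [ 0.56628126 -0.20153807  0.05854313] 16.731421702061255 [-0.5 -0.7  0.3 -0.1 -0.5  3.5 -1.6 -1.7 -1.  -1.6 -0.5 -2.   0.8 -1.6
 -0.3  2.1]
key 0 [ 0.56628126 -0.20153807  0.05854292] 16.73142170180431 [-0.5 -0.7  0.3 -0.1 -0.5  3.5 -1.6 -1.7 -1.  -1.6 -0.5 -2.   0.8 -1.6
 -0.3  2.1]
key 0 [ 0.56628126 -0.20153807  0.05854285] 16.731421701795938 [-0.5 -0.7  0.3 -0.1 -0.5  3.5 -1.6 -1.7 -1.  -1.6 -0.5 -2.   0.8 -1.6
 -0.3  2.1]
key 1 [ 0.56736374 -0.20210357  1.70932091] 293.7661908257229 [ -0.7  -8.6   0.2  -4.5  -0.   10.3  -1.7   3.4   1.3 -13.3  -5.5  -2.8
 
[... 671 characters left out ...]
-0.20053316 -1.47980684] 175.37931903208528 [ 1.2 -0.9 -0.4  3.8 -1.8  3.2 -3.2 -6.  -0.9 -3.2 -7.7  9.2  0.5 -0.5
  7.  -8.3]
key 3 [ 0.56638198 -0.20053316  4.80337861] 175.37931903194664 [ 1.2 -0.9 -0.4  3.8 -1.8  3.2 -3.2 -6.  -0.9 -3.2 -7.7  9.2  0.5 -0.5
  7.  -8.3]
key 3 [ 0.56638198 -0.20053316 -1.47980674] 175.37931903196286 [ 1.2 -0.9 -0.4  3.8 -1.8  3.2 -3.2 -6.  -0.9 -3.2 -7.7  9.2  0.5 -0.5
  7.  -8.3]
[ 0.55974412 -0.19812679  0.061     ]
jar [ 0.61686764 -0.0053547   0.068     ] [ 0.61332881 -0.01049886  0.068     ] tube foot [0.44124777 0.02019897 0.01      ] [0.44119941 0.01144593 0.01      ]
bow s [ 0.54741686 -0.19794614  0.09      ] K [ 0.5564993  -0.20131689  0.09      ]
```

```bash
python3 -m pendant '[[[0,0,3],0],[[0,0,3],0],[[0,-3,3],0],[[1,-3,0],0],[[3,-2,0],0],[[3,-2,0],0],[[3,-2,0],0],[[3,-2,0],0],[[3,-2,0],0],[[3,-2,0],0],[[3,-2,0],0],[[3,-2,0],0],[[3,-2,0],0],[[3,-2,0],0],[[3,-2,0],0],[[3,-2,0],0],[[3,-2,0],0],[[3,-2,0],0.1],[[3,-2,0],0.04]]' 0.4
python3 -m pendant '[[[3,-1,-2],0],[[3,-0.8,-2],0],[[2,0,-3],0],[[0,0,-3],0],[[0,0,0],0],[[0,0,0],0]]'
python3 - <<'E'
from h import *
c=cam('wrist','w1.png');i=cv2.imread('pics/w1.png');cv2.imwrite('pics/w1b.png',cv2.resize(i,(800,600),interpolation=cv2.INTER_CUBIC))
o=ctrl.get_obs();print(o['ee_pos'],o['eef_rot'],o['qpos'])
for p in [(.626,.175,.066),(.668,.169,.084)]: print(proj('w1',p)/.64)
E
```

```text
time_s: 1.68
ee_pos: [0.6189, 0.1661, 0.2945]
eef_rot: [-3.141, -0.001, 2.996]
force: [0.3, 0.4, 0.6]
grip_width: 0.0379
grip_force: 0.0
time_s: 2.18
ee_pos: [0.697, 0.1494, 0.1937]
eef_rot: [-3.141, -0.003, 2.991]
force: [-0.8, -0.5, 1.1]
grip_width: 0.0379
grip_force: 0.0
[0.69765726 0.14965976 0.19644885] [3.14138249e+00 7.38297572e-04 2.99105076e+00] [ 1.60007852e-01  6.91088574e-01  9.69774585e-01 -2.56025185e-05
  1.47996229e+00 -1.26024434e+00]
[413.07392885 152.5919354 ]
[414.2476754  234.28454374]
```

View pics/w1b.png

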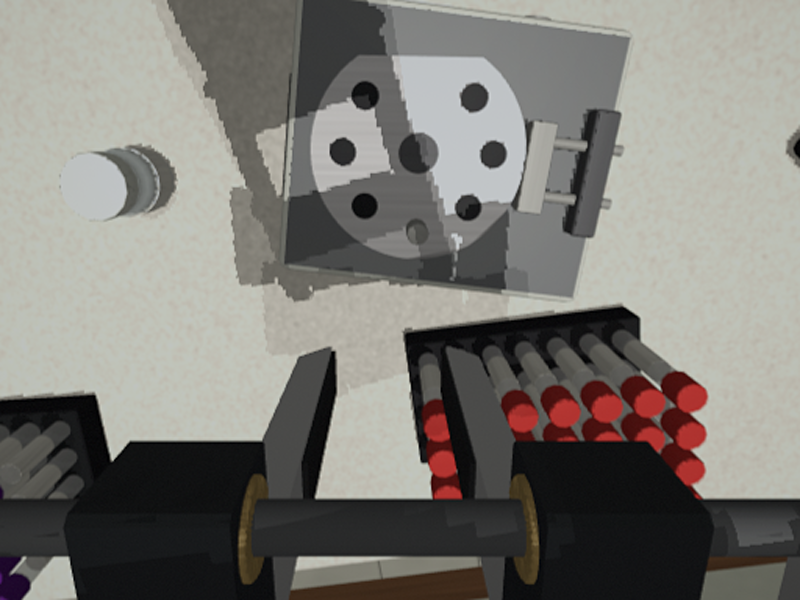

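The wrist view shows the hub at (418,152), the peg top at (417,231), the flat at the top edge, and the housing corners at (632,35), (574,298) and (285,265).

```bash
python3 - <<'E'
from h import *
r=lambda u,v,z:ray('w1',u*.64,v*.64,z)[:2]
h=r(418,152,.066);p=r(417,231,.084);print(h,p,np.hypot(*(p-h)))
A,B,C=r(632,35,.05),r(574,298,.05),r(285,265,.05)
print(A,B,C)
y1=np.arctan2(*(B-A)[::-1]); y2=np.arctan2(*(B-C)[::-1])-np.pi/2;print(y1,y2)
y=(y1+y2)/2
R=np.array([[np.cos(y),-np.sin(y)],[np.sin(y),np.cos(y)]])
print('origin from corners',A-R@[-.08,.113],B-R@[.08,.113],C-R@[.08,-.077])
g=np.arctan2(*(p-h)[::-1]);print('peg ang',g,'disc',g-y+np.pi/2)
a=np.linspace(g,y-np.pi/2,15);P=h+.042*np.c_[np.cos(a),np.sin(a)];print(np.round(P,4));print(np.round(np.diff(P,axis=0)*100,2))
E
```

```text
[0.62609486 0.17772886] [0.66645371 0.17071355] 0.04096402216947008
[0.58255506 0.30305793] [0.72841793 0.2628704 ] [0.68069539 0.0887562 ]
-0.2688456653684865 -0.267517750078224
origin from corners [0.62975282 0.1728989 ] [0.62133501 0.17510795] [0.6239584  0.18420207]
peg ang -0.17210369708226111 disc 1.6668743374359907
[[0.6675 0.1705]
 [0.6663 0.1657]
 [0.6646 0.161 ]
 [0.6623 0.1565]
 [0.6596 0.1524]
 [0.6563 0.1486]
 [0.6526 0.1452]
 [0.6486 0.1423]
 [0.6442 0.1398]
 [0.6396 0.138 ]
 [0.6348 0.1366]
 [0.6298 0.1359]
 [0.6248 0.1357]
 [0.6199 0.1362]
 [0.615  0.1372]]
[[-0.11 -0.49]
 [-0.17 -0.47]
 [-0.23 -0.45]
 [-0.28 -0.42]
 [-0.32 -0.38]
 [-0.37 -0.34]
 [-0.41 -0.29]
 [-0.44 -0.24]
 [-0.46 -0.19]
 [-0.48 -0.13]
 [-0.49 -0.07]
 [-0.5  -0.01]
 [-0.5   0.04]
 [-0.49  0.1 ]]
```

```bash
python3 -m pendant '[[[-1.6,1.1,0],0],[[-1.5,1.0,0],0],[[0,0,-3],0],[[0,0,-3],0],[[0,0,-3],0],[[0,0,-2],0],[[0,0,-1],0],[[0,0,0],0],[[0,0,0],0]]'
python3 -m pendant '[[[0,0,-0.3],0],[[0,0,0],0],[[0,0,0],0],[[0,0,0],0],[[0,0,0],0],[[0,0,0],0],[[0,0,0],0]]' 0 12
```

```text
time_s: 2.98
ee_pos: [0.6675, 0.1708, 0.0775]
eef_rot: [3.141, 0.003, 2.991]
force: [1.9, 0.0, 0.9]
grip_width: 0.0376
grip_force: 0.0
time_s: 3.57
ee_pos: [0.667, 0.1703, 0.0726]
eef_rot: [3.141, 0.001, 2.991]
force: [-0.5, -1.7, 5.9]
grip_width: 0.0113
grip_force: 12.0
```

```bash
python3 -m pendant '[[[-0.11,-0.49,0],-0.119],[[-0.17,-0.47,0],-0.119],[[-0.23,-0.45,0],-0.119],[[-0.28,-0.42,0],-0.119],[[-0.32,-0.38,0],-0.119],[[-0.37,-0.34,0],-0.119],[[-0.41,-0.29,0],-0.119],[[0,0,0],0],[[0,0,0],0]]'
python3 -m pendant '[[[-0.44,-0.24,0],-0.119],[[-0.46,-0.19,0],-0.119],[[-0.48,-0.13,0],-0.119],[[-0.49,-0.07,0],-0.119],[[-0.5,-0.01,0],-0.119],[[-0.5,0.04,0],-0.119],[[-0.49,0.1,0],-0.119],[[0,0,0],0],[[0,0,0],0],[[0,0,0],0]]'
python3 - <<'E'
from h import *
cam('wrist','w2.png');i=cv2.imread('pics/w2.png');cv2.imwrite('pics/w2b.png',cv2.resize(i,(800,600),interpolation=cv2.INTER_CUBIC))
E
```

```text
time_s: 4.32
ee_pos: [0.6481, 0.1417, 0.0725]
eef_rot: [3.141, 0.001, 2.161]
force: [0.2, -3.7, 7.8]
grip_width: 0.0114
grip_force: 12.0
time_s: 5.15
ee_pos: [0.6146, 0.1371, 0.0725]
eef_rot: [3.141, -0.0, 1.332]
force: [0.0, -1.7, 7.3]
grip_width: 0.0116
grip_force: 12.0
```

View pics/w2b.png

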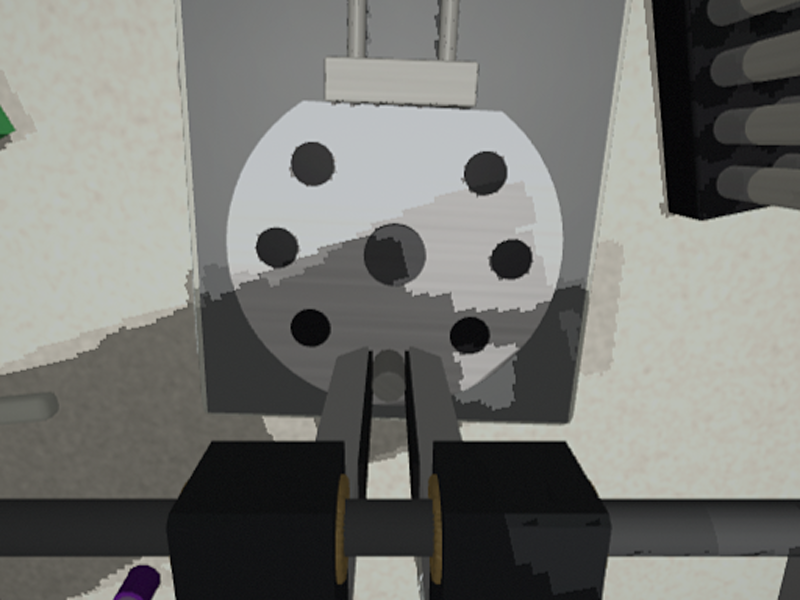

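The wrist view shows the flat, (302,100)–(503,111), lying along the bar's inner edge, (326,103)–(477,107), within about 0.02 rad. I'll release, lift and check it numerically.

```bash
python3 -m pendant '[[[0,0,0],0],[[0,0,0],0],[[0,0,0],0],[[0,0,0],0],[[0,0,0],0],[[0,0,0],0],[[0,0,2],0],[[0,0,3],0],[[0,0,3],0],[[0,0,2],0],[[0,0,0],0],[[0,0,0],0]]' 0.35
python3 - <<'E'
from h import *
cam('wrist','w3.png');i=cv2.imread('pics/w3.png')
pts=[proj('w3',(.626,.177,.064)),proj('w3',(.626+.05*.265,.177+.05*.965,.064))];print(np.array(pts))
u,v=pts[1].astype(int)
u0=max(u-90,0);v0=max(v-50,0);print(u0,v0)
cv2.imwrite('pics/w3b.png',cv2.resize(i[v0:v0+135,u0:u0+180],(800,600),interpolation=cv2.INTER_CUBIC))
E
```

```text
time_s: 6.2
ee_pos: [0.6145, 0.1371, 0.1727]
eef_rot: [3.14, -0.001, 1.325]
force: [-0.6, 0.4, -0.5]
grip_width: 0.033
grip_force: 0.0
[[250.29544777 138.87281096]
 [251.81321247  75.85360055]]
161 25
```

View pics/w3b.png

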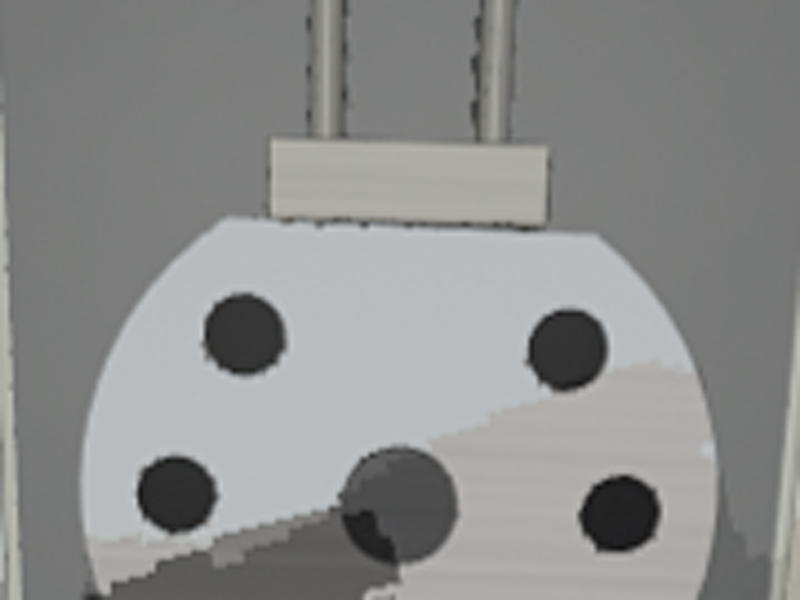

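The flat (225,217)–(600,235) lies on the bar's inner edge, with about 0.015 rad between them, so the disc is set. On to the key.

```bash
python3 -m pendant '[[[0,0,3],0],[[-0.1,-2.2,0],0.12],[[-0.1,-2.2,0],0.12],[[-0.1,-2.2,0],0.12],[[-0.1,-2.2,0],0.12],[[-0.1,-2.2,0],0.12],[[-0.1,-2.2,0],0.12],[[-0.1,-2.2,0],0.12],[[-0.1,-2.2,0],0.12],[[-0.1,-2.2,0],0.12],[[-0.1,-2.2,0],0.12],[[-0.1,-2.2,0],0.12],[[-0.1,-2.2,0],0.12],[[-0.1,-2.5,0],0.12],[[0,-2.5,0],0.12],[[0,-2.5,0],0.09],[[0,0,0],0],[[0,0,0],0]]' 0.5
python3 - <<'E'
from h import *
cam('wrist','w4.png');i=cv2.imread('pics/w4.png');cv2.imwrite('pics/w4b.png',cv2.resize(i,(800,600),interpolation=cv2.INTER_CUBIC))
o=ctrl.get_obs();print(o['ee_pos'],o['eef_rot'],o['qpos'])
for p in [(.566,-.2015,.061),(.553,-.202,.1)]: print(proj('w4',p)/.64)
E
```

```text
time_s: 7.75
ee_pos: [0.6006, -0.2026, 0.2001]
eef_rot: [3.141, -0.003, 3.092]
force: [0.5, -0.1, 0.2]
grip_width: 0.047
grip_force: 0.0
[ 0.60081815 -0.20167328  0.20048355] [ 3.14070416e+00 -2.01494219e-03  3.09251667e+00] [-3.81707371e-01  4.94274622e-01  1.26381865e+00  1.85007932e-04
  1.38569400e+00 -1.90346107e+00]
[385.11480178 220.8725608 ]
[382.58072695 206.3590392 ]
```

View pics/w4b.png

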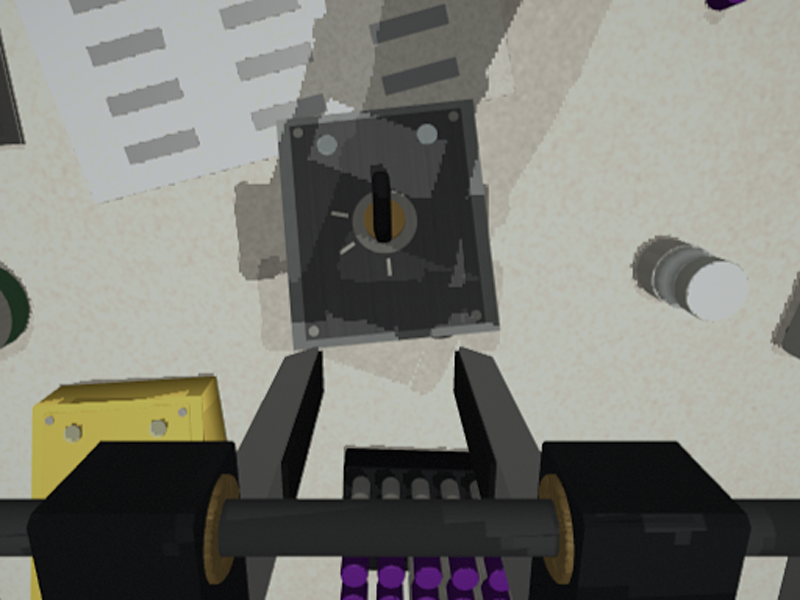

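The barrel is at (384,220) and the bow at about (381,205), both matching the predictions to within 2 px. The key is close to off, and the ticks run clockwise from bottom to left. I'll descend and grip.

```bash
python3 -m pendant '[[[-2.4,0,0],0.08],[[-2.4,0,0],0],[[0,0,-3],0],[[0,0,-3],0],[[0,0,-3],0],[[0,0,-1.5],0],[[0,0,-1],0],[[0,0,0],0],[[0,0,0],0]]'
python3 -m pendant '[[[0,0,0],0],[[0,0,0],0],[[0,0,0],0],[[0,0,0],0],[[0,0,0],0],[[0,0,0],0],[[0,0,0],0]]' 0 25
```

```text
time_s: 8.55
ee_pos: [0.5535, -0.2014, 0.0873]
eef_rot: [-3.142, 0.0, -3.108]
force: [-0.1, 0.3, -0.3]
grip_width: 0.047
grip_force: 0.0
time_s: 9.13
ee_pos: [0.5534, -0.2034, 0.0873]
eef_rot: [-3.139, 0.001, -3.109]
force: [0.6, -7.7, 0.9]
grip_width: 0.0088
grip_force: 25.0
```

```bash
python3 -m pendant '[[[0,-0.25,0],0],[[0,0,0],-0.1],[[0,0,0],-0.1],[[0,0,0],-0.1],[[0,0,0],-0.1],[[0,0,0],-0.1],[[0,0,0],-0.1],[[0,0,0],-0.1],[[0,0,0],-0.1],[[0,0,0],-0.1],[[0,0,0],-0.1],[[0,0,0],0],[[0,0,0],0]]'
python3 - <<'E'
from h import *
o=ctrl.get_obs();print(o['ee_pos'],o['force'],o['moment'],o['grip_width'])
E
```

```text
time_s: 10.22
ee_pos: [0.5536, -0.204, 0.0877]
eef_rot: [3.14, 0.0, 2.174]
force: [-1.6, 3.9, 7.1]
grip_width: 0.0122
grip_force: 25.8
[ 0.55361955 -0.20404144  0.08769985] [-1.57514336  3.93907579  7.07016516] [1.02539633 0.0760492  0.22381604] 0.012207486113449578
```

```bash
python3 -m pendant '[[[0,0,0],-0.1],[[0,0,0],-0.1],[[0,0,0],-0.1],[[0,0,0],-0.1],[[0,0,0],-0.1],[[0,0,0],-0.1],[[0,0,0],-0.1],[[0,0,0],-0.1],[[0,0,0],0],[[0,0,0],0]]'
python3 - <<'E'
from h import *
o=ctrl.get_obs();print(o['ee_pos'],o['force'],o['moment'],o['grip_width'],o['eef_rot'])
cam('wrist','w5.png');cam('scene','s5.png');cam('side','d5.png')
i=cv2.imread('pics/w5.png');j=cv2.imread('pics/d5.png')
u,v=proj('d5',(.553,-.203,.09)).astype(int)
k=cv2.resize(j[v-37:v+38,u-50:u+50],(400,300),interpolation=cv2.INTER_CUBIC)
cv2.imwrite('pics/m5.png',np.clip(np.hstack([cv2.resize(i,(400,300)),k])*1.4,0,255).astype(np.uint8))
E
```

```text
time_s: 11.05
ee_pos: [0.5535, -0.2047, 0.0879]
eef_rot: [3.14, 0.0, 1.374]
force: [-3.3, 0.3, 8.7]
grip_width: 0.0128
grip_force: 25.7
[ 0.55350359 -0.20469009  0.0879207 ] [-3.26313687  0.26043111  8.73562488] [0.08653593 0.34156917 0.20802213] 0.012759854857214214 [3.14032455e+00 2.77183309e-04 1.37421104e+00]
```

View pics/m5.png

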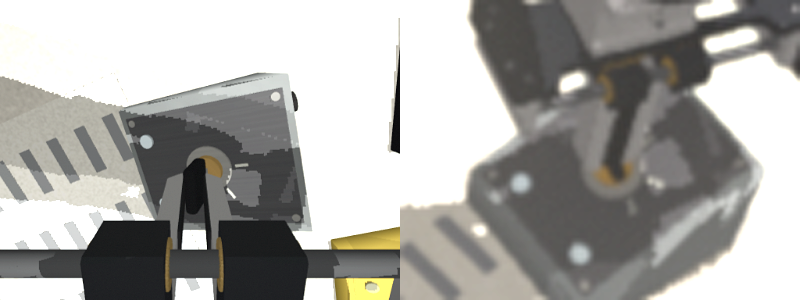

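The wrist view shows the bow between the pads at (193,185), turned with the tool well past run. I'll drive on to the stop with some overtravel and hold.

```bash
python3 -m pendant '[[[0,0,0],-0.08],[[0,0,0],-0.08],[[0,0,0],-0.08],[[0,0,0],-0.06],[[0,0,0],0],[[0,0,0],0],[[0,0,0],0]]' - 35
python3 - <<'E'
from h import *
o=ctrl.get_obs();print(o['moment'],o['grip_width'],o['eef_rot'])
E
python3 -m pendant '[[[0,0,0],-0.06],[[0,0,0],-0.04],[[0,0,0],0],[[0,0,0],0],[[0,0,0],0],[[0,0,0],0],[[0,0,0],0],[[0,0,0],0],[[0,0,0],0],[[0,0,0],0],[[0,0,0],0],[[0,0,0],0],[[0,0,0],0],[[0,0,0],0],[[0,0,0],0],[[0,0,0],0],[[0,0,0],0],[[0,0,0],0]]'
python3 - <<'E'
from h import *
o=ctrl.get_obs();print(o['moment'],o['grip_width'],o['eef_rot'])
cam('wrist','w6.png');cam('side','d6.png')
i=cv2.imread('pics/w6.png')[150:300,180:330];cv2.imwrite('pics/m6.png',np.clip(cv2.resize(i,(600,600),interpolation=cv2.INTER_CUBIC)*1.5,0,255).astype(np.uint8))
E
```

```text
time_s: 11.78
ee_pos: [0.5534, -0.205, 0.0882]
eef_rot: [3.14, 0.001, 1.076]
force: [-5.8, -1.3, 10.3]
grip_width: 0.0141
grip_force: 41.0
[-0.28982815  0.67431312  0.86485347] 0.014071244462357699 [3.14005046e+00 6.89942741e-04 1.07573427e+00]
time_s: 13.28
ee_pos: [0.5533, -0.2058, 0.0883]
eef_rot: [3.139, 0.002, 0.976]
force: [-7.2, -5.7, 11.4]
grip_width: 0.0154
grip_force: 41.8
[-1.29802705  1.0793923   0.82875757] 0.015350454017789929 [3.13934398e+00 1.60288582e-03 9.75693012e-01]
```

View pics/m6.png

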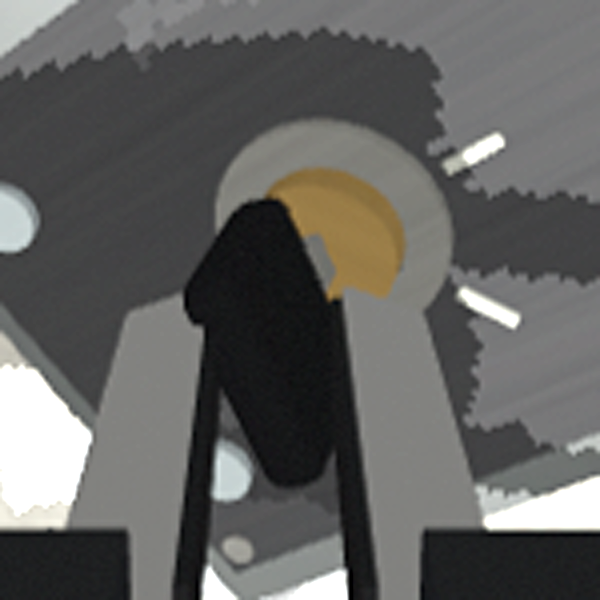

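The moment about z jumped from 0.2 to 0.85 N m and the fingers were pried open, so the key is on its end stop. It was held there for over 1.5 s. Now release.

```bash
python3 -m pendant '[[[0,0,0],0],[[0,0,0],0],[[0,0,0],0],[[0,0,0],0],[[0,0,0],0],[[0,0,0],0],[[0,0,0],0],[[0,0,0],0],[[0,0,2],0],[[0,0,3],0],[[0,0,3],0],[[0,0,3],0],[[0,0,2],0],[[0,0,0],0],[[0,0,0],0]]' 0.6
python3 - <<'E'
from h import *
cam('wrist','w7.png');cam('scene','s7.png')
i=cv2.imread('pics/w7.png');j=cv2.imread('pics/s7.png')
u,v=proj('s7',(.626,.177,.064)).astype(int);k=cv2.resize(j[v-37:v+38,u-50:u+50],(400,300),interpolation=cv2.INTER_CUBIC)
cv2.imwrite('pics/m7.png',np.clip(np.hstack([cv2.resize(i,(400,300),interpolation=cv2.INTER_AREA),k])*1.4,0,255).astype(np.uint8))
E
```

```text
time_s: 14.63
ee_pos: [0.5534, -0.2045, 0.2176]
eef_rot: [3.14, -0.0, 0.975]
force: [-0.5, 0.6, -1.2]
grip_width: 0.0562
grip_force: 0.0
```

View pics/m7.png

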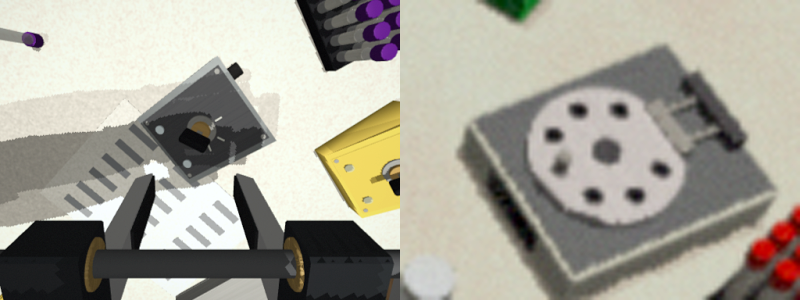

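The bow, at about (180,133)–(210,147), points along the run tick, and the disc and bar are still snug. A quick numeric check of the key angle before handing in.

```bash
python3 - <<'E'
from h import *
t=np.radians(22);y=.0585
Rz=np.array([[np.cos(y),-np.sin(y),0],[np.sin(y),np.cos(y),0],[0,0,1]])
a=np.array([-np.sin(t),0,np.cos(t)]);u=np.array([np.cos(t),0,np.sin(t)]);Y=np.array([0,1.,0])
I=cv2.cvtColor(cv2.imread('pics/w7.png'),cv2.COLOR_BGR2GRAY)
def hull(th):
    w=np.cos(th)*u-np.sin(th)*Y;n=np.cross(a,w)
    P=[proj('w7',np.array([.566,-.2025,.061])+Rz@(r*a+s*w+q*n)) for r in(.018,.044) for s in(-.017,.017) for q in(-.0045,.0045)]
    return cv2.convexHull(np.int32(np.round(P)))
for th in np.arange(.6,1.9,.1):
    m=np.zeros_like(I);cv2.fillConvexPoly(m,hull(th),255);b=I<25
    b[:150]&=True; roi=np.zeros_like(b);roi[140:215,205:300]=1;b&=roi
    print(round(th,2),round((b&(m>0)).sum()/(b|(m>0)).sum(),3))
E
```

```text
0.6 0.687
0.7 0.741
0.8 0.764
0.9 0.781
1.0 0.776
1.1 0.796
1.2 0.801
1.3 0.782
1.4 0.744
1.5 0.693
1.6 0.649
1.7 0.617
1.8 0.576
```

The overlap peaks at about 1.05–1.1, so the key rests at run.

```bash
python3 -c "
from station import ctrl
print(ctrl.hand_in())"
```

```text
the job is handed in; nothing more can be done
None
```

The job is handed in, with no verdict shown: the disc's flat lies against the bar (about 0.015 rad off square by camera), the key was held at start for over 1.5 s and sprung back to about run (roughly 1.1 rad by camera), and nothing touched the jar, tube or marker as far as I could tell, though I did not re-measure them.

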